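# Move the cleaned lock parts to the cupboard rack in reverse order

### The job

The latch bolt, padlock, escutcheon plate and door wedge have been cleaned and lie in a row on the dark wood work rack. Move all four to the empty grey rack of the key cupboard in reverse order, so that the leftmost comes to lie in the rightmost bay, and so on, one in each bay. Lay each flat in the middle of its cork pad, lengthwise as it lay before, and let go of it.

Things in the scene. Friction and masses are not known exactly. Their poses are not given: they have to be found in the camera images.
- work_rack: dark wood rack, fixed, left or right; holds the four things, one per bay, on cork pads. Board 152 (x) x 344 (y) x 12 mm; bay centres at x 0, y -126, -42, 42, 126 mm; pad tops 16 mm above the underside (z = 0); 6 mm wide battens between bays, tops at 18 mm; rail on the far edge, x 70 to 79 mm, top at 32 mm. Origin: under the bay row's middle; y along the row, z up.
- cupboard_rack: grey-painted pine rack, fixed, on the other side, empty, with a cork pad in each bay. Board 152 (x) x 344 (y) x 12 mm; bay centres at x 0, y -126, -42, 42, 126 mm; pad tops 16 mm above the underside (z = 0); 6 mm wide battens between bays, tops at 18 mm; rail on the far edge, x 70 to 79 mm, top at 32 mm. Origin: under the bay row's middle; y along the row, z up.
- bolt_centre (a point): latch bolt: dark iron bar, 104 mm long (x, from -52 to +53 mm), 16 mm wide (y), 18 mm high, with a bevelled nose at +x and a round thumb stud (12 mm across, 10 mm high) on top, 36 mm from this point towards -x; about 0.2 kg. The point is the bar's centre, 9 mm above its underside. At the start it lies on its cork pad with its x axis within 0.1 rad of the rack's x axis.
- padlock_centre (a point): padlock lying on its back: greenish bronze block 40 mm (x) x 44 mm (y) x 24 mm high, with an iron shackle reaching to 52 mm from this point on the +x side; about 0.26 kg. The point is the block's centre, 12 mm above its underside. At the start it lies on its cork pad with its x axis within 0.1 rad of the rack's x axis.
- plate_centre (a point): escutcheon plate: dark iron plate 112 mm long (x), 38 mm wide (y), 6 mm thick with rounded ends, and in its middle an upright round collar 26 mm across whose top is 24 mm above the underside, with a dark keyhole; about 0.2 kg. The point is on the collar's axis, 12 mm above the underside. At the start it lies on its cork pad with its x axis within 0.1 rad of the rack's x axis.
- wedge_centre (a point): oak door wedge, 100 mm long (x), 32 mm wide (y, upright parallel sides), 30 mm high at its -x end sloping down to 8 mm at its +x end (19 mm in the middle); about 0.07 kg. The point is at mid length and mid width, 9.5 mm above the underside. At the start it lies on its cork pad with its x axis within 0.1 rad of the rack's x axis.
- pad_bolt: cork pad, 124 x 68 x 4 mm, fixed in one of the work rack's bays; the latch bolt lies on it at the start. It stays there, so it marks that thing's first place. Origin at the middle of its underside, 12 mm above the rack's underside, axes parallel to the rack's.
- pad_padlock: cork pad, 124 x 68 x 4 mm, fixed in one of the work rack's bays; the padlock lies on it at the start. It stays there, so it marks that thing's first place. Origin at the middle of its underside, 12 mm above the rack's underside, axes parallel to the rack's.
- pad_plate: cork pad, 124 x 68 x 4 mm, fixed in one of the work rack's bays; the escutcheon plate lies on it at the start. It stays there, so it marks that thing's first place. Origin at the middle of its underside, 12 mm above the rack's underside, axes parallel to the rack's.
- pad_wedge: cork pad, 124 x 68 x 4 mm, fixed in one of the work rack's bays; the wedge lies on it at the start. It stays there, so it marks that thing's first place. Origin at the middle of its underside, 12 mm above the rack's underside, axes parallel to the rack's.
Mind the look-alikes: they are no part of the job. What is shaped like the part that bears wedge_centre but red is not meant.

How it is judged:
By the outcome, as a careful person would: the job done as asked, in the order asked, and still so for the second after the job is handed in, with the robot touching nothing.
It also fails if it takes over 99 s, if anything falls off the work surface, if the arm or the gripper's body presses on something with over 40 N, if the wrist force passes 120 N, or if a joint passes its speed limit or range.

### The arm

A 7-joint arm with a two-finger parallel gripper is mounted at the origin on the work surface. World frame = base frame: x ahead of the robot, y to its left, z up, the work surface at z = 0. Lengths are in m, angles in rad, forces in N, time in s.
With the tool pointing down it reaches from about 0.425 to 0.975 m from the base axis. Payload 16.7 kg.
Tool frame: the origin (TCP) lies between the finger pads; the fingertips stand 22 mm ahead of it and the grasp point (between the pads) lies 3 mm ahead of it; z points along the fingers, y is the line along which they close (so a half turn about z gives the same grasp; the last joint's range is limited). The gripper opens to 85 mm and grips with 20 to 120 N. Pads are 22 mm wide; open, the fingers measure 114 mm over their backs; the gripper's body (76 mm by 85 mm) begins 54 mm behind the grasp point. The pads swing forward as they close: fully open they stand 13 mm farther back than shut.
Start: joints at [0.961, 0.426, 0.074, 1.606, -0.034, 1.111, -0.067], TCP at [0.3, -0.605, 0.253] pointing down, gripper open.
Joint ranges: [-2.85, 2.85], [-0.5, 2.14], [-1.23, 1.37], [0.21, 2.46], [-1.02, 4.16], [0.16, 2.05], [-2.73, 2.73]. Speed limits (rad/s): [1.89, 1.89, 2.39, 2.39, 3.01, 3.01, 3.01].

### API

Orientations are given as [roll, pitch, yaw] about the fixed x, y, z axes, in that order (R = Rz(yaw) Ry(pitch) Rx(roll)).
In Python, from plant import telemetry, imaging, bot gives the robot as it stands.
- The arm moves only by the tool drive_tool, never from a script. Its argument "deltas" is a list of rows, each an object with "dp": the shift along the tool's x, y, z in cm, a list of three; "rotation": the turn, a rotation vector about the tool's x, y, z in degrees, a list of three. In form: [{"dp": [x, y, z], "rotation": [rx, ry, rz]}, ...]. A call has 1 to 10 rows; each row is the pose to reach, as a shift and turn from the pose commanded when the call began, along the tool's axes at that moment; what a row does not reach only later rows make up. A row lasts 1/12 s, in which the tool goes at most 41.7 mm and 7.16 degrees, less where a joint would pass 70% of its speed; a pose out of reach is approached as far as the arm can. A call with a gripper value outside its range is refused whole. "grip" is the opening, from 0 (shut) to 1 (fully open), set as the call begins (left out, the last holds). The fingers move at their own pace and stop on an object; "force" is the grip in N (left out, the last holds). Time passes only in rows, so rows that repeat a pose let the fingers close. It gives the time, the measured TCP pose, the force, the opening and the grip force at its end, in the units of the state.
- telemetry.get_obs(): the state, without advancing time (a new reading comes with each control period).
- imaging.capture(name): name is "scene" or "side" or "wrist"; returns the picture (420x560x3 uint8, red, green, blue); there is no depth.
- imaging.calibration(name): a dict with "fov_y" (degrees; the focal length in pixels is half the picture's height over the tangent of half this angle, whatever the lens; pixels are square), "cx", "cy" (the principal point, pixels), "world_to_cam" (4x4, takes a point from world to camera coordinates); the wrist camera has in their place "T_tool_cam" (4x4, takes a point from camera to tool coordinates, whose origin is the TCP and whose axes are the flange's). Camera axes: x right, y down, z forward; pixel columns grow to the right and rows downward; lengths in m; the calibration is good to about 2 mm. A picture is of the moment at which its call begins: read the wrist's pose just before it. calibration takes no time and is no camera call.
- bot.close_job(): hands the job in; it is judged then, once.
The state is a dict: "time_s": time; "joint_pos": joint angles; "dq": joint speeds; "effort": joint torques, N m; "eef_pos": TCP position; "eef_rot": TCP orientation; "contact_force": force on the tool from outside, world axes, zero at the start; "ft_torque": the same for the moment, N m; "gripper_width": opening from 0.0 (shut) to 1.0 (fully open); "grip_force": force on a finger pad.
Only numpy, scipy, OpenCV 4.12 (cv2) and the standard library are available. Lean on these libraries where they do the work, as an engineer would, in place of code of your own. Each camera call takes 0.05 s, during which the arm holds its last target. There are 200 camera calls.

## Working session

There is one attempt and no reset: what is moved stays moved. The work goes in short steps, Python scripts to look and compute and a tool call to move; the robot and the scene stay as the last step left them, time stands still between calls to the robot, and variables do not carry over. Pictures are saved under pics/ and viewed, at most 14 in all, crops included, and the job is handed in when it is done.

Besides the shell and the picture viewer there is one more tool, called by a JSON object that holds its "op" and its "data", one argument or row to a line. drive_tool: Moves the arm, as the interface text tells. Its arguments: {"type":"object","properties":{"deltas":{"type":"array"},"grip":{"type":"number"},"force":{"type":"number"}},"required":["deltas"]}

```bash
mkdir -p pics; ls; python3 - <<'E'
from plant import telemetry, imaging, bot
import cv2,json
print(telemetry.get_obs())
for n in ("scene","side","wrist"):
    print(n,imaging.calibration(n))
    cv2.imwrite(f"pics/{n}0.png",imaging.capture(n)[:,:,::-1])
E
```

```text
pics
{'time_s': 0.0, 'joint_pos': array([ 0.96050286,  0.42678325,  0.07385398,  1.60661181, -0.03414357,
        1.11082836, -0.06712692]), 'dq': array([-0.00089782, -0.00180071, -0.00153114, -0.00054566, -0.00100426,
        0.00087077,  0.00140564]), 'effort': array([-3.69223140e-03, -9.49827003e+01,  3.75895545e+00, -4.63502383e+01,
        1.91886438e-02,  1.02884369e-02,  1.24025005e-04]), 'eef_pos': array([ 0.29995398, -0.60425284,  0.25257437]), 'eef_rot': array([-3.14022305e+00,  6.75216201e-05,  4.60712595e-01]), 'contact_force': array([-0.2842961 , -0.07436636, -0.28737171]), 'ft_torque': array([-0.00888485, -0.00810919,  0.02663722]), 'grip_force': 0.0, 'gripper_width': 0.9997878974806939}
scene {'fov_y': 46.61039487856989, 'cx': 277.3393833629129, 'cy': 209.58970512153988, 'world_to_cam': array([[ 0.74434572,  0.66745834,  0.02118502, -0.35502359],
       [ 0.44375351, -0.47066664, -0.76259802, -0.15774784],
       [-0.49903133,  0.5770375 , -0.64652568,  1.41834581],
       [ 0.        ,  0.        ,  0.        ,  1.        ]])}
side {'fov_y': 55.777127201270325, 'cx': 280.3969510698451, 'cy': 203.12258007603742, 'world_to_cam': array([[-0.92997111, -0.36762855, -0.00172484,  0.45141076],
       [-0.23650724,  0.60185905, -0.76277782,  0.16949745],
       [ 0.28145702, -0.7089534 , -0.64665835,  0.73936502],
       [ 0.        ,  0.        ,  0.        ,  1.        ]])}
wrist {'fov_y': 70.98249877209906, 'cx': 280.6181064187478, 'cy': 214.12732948117943, 'T_tool_cam': array([[-5.55799010e-04, -9.60502866e-01, -2.78269539e-01,
         7.06397942e-02],
       [ 9.99999845e-01, -5.21759654e-04, -1.96382549e-04,
         1.32157493e-03],
       [ 4.34361829e-05, -2.78269605e-01,  9.60503006e-01,
        -1.20454789e-01],
       [ 0.00000000e+00,  0.00000000e+00,  0.00000000e+00,
         1.00000000e+00]])}
```

View pics/scene0.png

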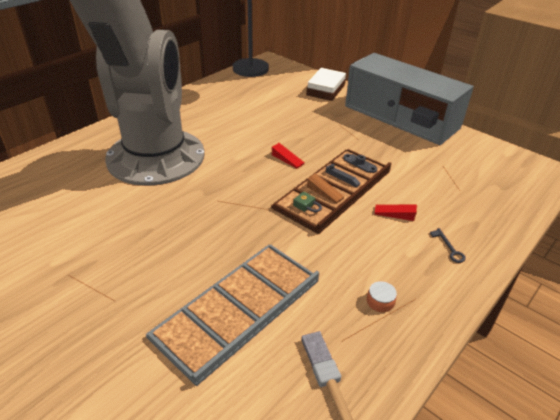

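View pics/side0.png

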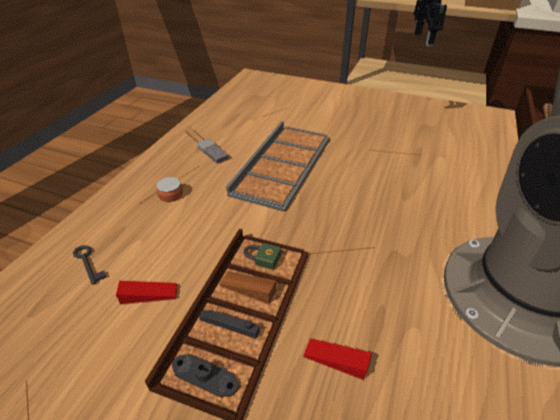

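The scene picture shows the work rack at about (335,188), holding, from the robot's left, the plate (360,162), bolt (343,177), wedge (325,188) and padlock (307,203). The empty grey rack is at (236,308). In the side picture the racks are at (235,325) and (281,166).

The two red wedges, at scene (287,155) and (396,211), are the look-alikes. The oak wedge on the rack at (325,188) is the one meant, because it isn't red and lies in a bay.

```bash
cat > h.py <<'E'
import numpy as np, cv2
from scipy.spatial.transform import Rotation as R
from plant import telemetry, imaging
def cam(n, obs=None):
    """f, cx, cy, R (cam->world), origin"""
    c=imaging.calibration(n); f=210/np.tan(np.radians(c['fov_y']/2))
    if n=='wrist':
        T=np.eye(4); T[:3,:3]=R.from_euler('xyz',obs['eef_rot']).as_matrix(); T[:3,3]=obs['eef_pos']
        M=T@c['T_tool_cam']
    else: M=np.linalg.inv(c['world_to_cam'])
    return f,c['cx'],c['cy'],M[:3,:3],M[:3,3]
def ray(c,p):
    d=c[3]@np.array([(p[0]-c[1])/c[0],(p[1]-c[2])/c[0],1]); return c[4],d/np.linalg.norm(d)
def onz(c,p,z):
    o,d=ray(c,p); return o+d*(z-o[2])/d[2]
def tri(c1,p1,c2,p2):
    A=np.zeros((3,3));b=np.zeros(3);rs=[ray(c1,p1),ray(c2,p2)]
    for o,d in rs:
        P=np.eye(3)-np.outer(d,d);A+=P;b+=P@o
    X=np.linalg.solve(A,b); return X,[np.linalg.norm((np.eye(3)-np.outer(d,d))@(X-o)) for o,d in rs][0]
def snap(n,name):
    obs=telemetry.get_obs(); im=imaging.capture(n); cv2.imwrite(f'pics/{name}.png',im[:,:,::-1]); return im,cam(n,obs),obs
E
python3 - <<'E'
from h import *
s,d=cam('scene'),cam('side')
np.set_printoptions(precision=3,suppress=True)
for n,a,b in [('cup',(236,308),(281,166)),('work',(335,188),(235,325)),('padl',(303,201),(268,256)),('plate',(360,160),(204,372))]: print(n,*tri(s,a,d,b))
a=cv2.imread('pics/scene0.png');b=cv2.imread('pics/side0.png')
x=np.vstack([np.hstack([cv2.resize(a[235:385,140:330],(400,300)),cv2.resize(a[140:240,265:400],(400,300))]),
 np.hstack([cv2.resize(b[115:215,215:345],(400,300)),cv2.resize(b[225:415,145:315],(400,300))])])
cv2.imwrite('pics/crop1.png',x)
E
```

```text
cup [ 0.57  -0.227 -0.002] 0.003154381106901851
work [ 0.47   0.248 -0.01 ] 0.002994839226501953
padl [0.468 0.108 0.027] 0.001013827725268196
plate [0.467 0.359 0.027] 6.909923922405175e-06
```

View pics/crop1.png

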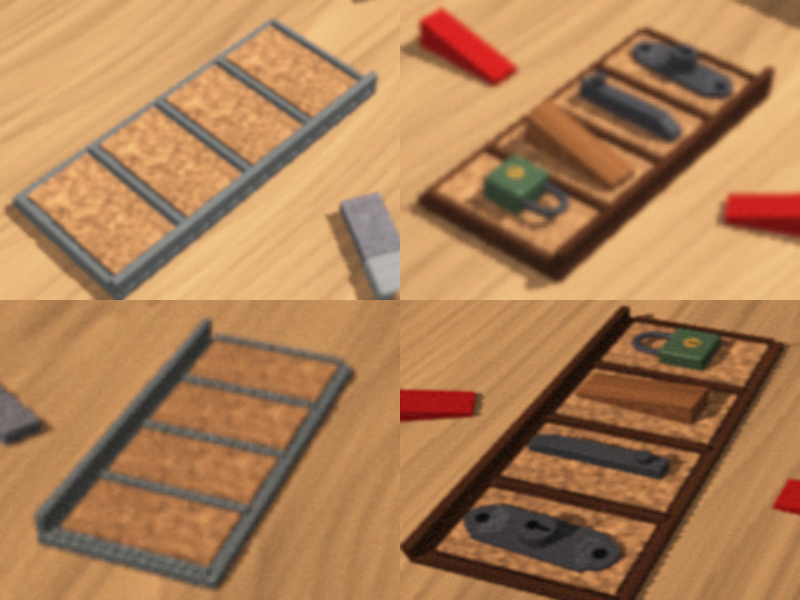

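The crops confirm the order from the robot's left: plate, bolt, oak wedge, padlock. The wedge on the rack is brown oak. The red ones lie outside the rack. The grey rack is empty.

```bash
python3 - <<'E'
from h import *
np.set_printoptions(precision=3,suppress=True)
s,d=cam('scene'),cam('side')
for c,ps in [(s,[(149.5,335),(268.3,246)]),(d,[(215+212/400*130,115+285/3),(215+350/400*130,115+70/3)])]:
    a,b=[onz(c,p,.014) for p in ps]; v=b-a if c is s else b-a
    print('cup',a,b,np.linalg.norm(v),np.degrees(np.arctan2(v[0],v[1])))
for c,ps in [(s,[(265+425/400*135-135,140+67),(265+(642-400)/400*135,140+30/3)]),(d,[(145+(635-400)/400*170,225+298*190/300),(145+380/400*170,225+45*190/300)])]:
    a,b=[onz(c,p,.014) for p in ps]; v=b-a
    print('work',a,b,np.linalg.norm(v),np.degrees(np.arctan2(v[0],v[1])))
o=telemetry.get_obs()
M=R.from_euler('xyz',o['eef_rot']).as_matrix()
print(M, M.T@(np.array([.60,-.227,.26])-o['eef_pos'])*100)
E
```

```text
cup [ 0.502 -0.394  0.014] [ 0.504 -0.061  0.014] 0.33276690985590013 0.3174939283880101
cup [ 0.494 -0.044  0.014] [ 0.487 -0.381  0.014] 0.33741973592929286 -178.78546556715415
work [0.418 0.05  0.014] [0.4   0.392 0.014] 0.3420153056365636 -3.120991932578554
work [0.387 0.387 0.014] [0.404 0.063 0.014] 0.32366049427796356 177.01577657084383
[[ 0.896  0.445 -0.   ]
 [ 0.445 -0.896  0.001]
 [-0.    -0.001 -1.   ]] [ 43.65  -20.462  -0.704]
```

{"op": "drive_tool", "data": {
  "deltas": [
    {"dp": [4, -2, 0], "rotation": [0, 0, 5]},
    {"dp": [8, -3.7, 0], "rotation": [0, 0, 10]},
    {"dp": [11.5, -5.5, 0], "rotation": [0, 0, 15]},
    {"dp": [15, -7, 0], "rotation": [0, 0, 20]},
    {"dp": [19, -9, 0], "rotation": [0, 0, 26.4]},
    {"dp": [22.5, -10.5, 0], "rotation": [0, 0, 26.4]},
    {"dp": [26, -12.3, 0], "rotation": [0, 0, 26.4]},
    {"dp": [29.5, -14, 0], "rotation": [0, 0, 26.4]},
    {"dp": [33, -15.5, 0], "rotation": [0, 0, 26.4]},
    {"dp": [36.5, -17, 0], "rotation": [0, 0, 26.4]}
  ]
}}

```text
time_s: 0.98
eef_pos: [0.5523, -0.2882, 0.2533]
eef_rot: [-3.141, 0.0, 0.0]
contact_force: [0.6, -2.7, 0.1]
gripper_width: 0.999
grip_force: 0.0
```

{"op": "drive_tool", "data": {
  "deltas": [
    {"dp": [2.2, -4, 0], "rotation": [0, 0, 0]},
    {"dp": [4.8, -6.2, 0], "rotation": [0, 0, 0]},
    {"dp": [4.8, -6.2, 0], "rotation": [0, 0, 0]},
    {"dp": [4.8, -6.2, 0], "rotation": [0, 0, 0]}
  ]
}}

```text
time_s: 1.32
eef_pos: [0.6008, -0.2254, 0.2528]
eef_rot: [-3.141, 0.0, 0.004]
contact_force: [0.3, 0.4, -0.4]
gripper_width: 0.999
grip_force: 0.0
```

```bash
python3 - <<'E'
from h import *
im,c,o=snap('wrist','w1'); print(o['eef_pos'],o['eef_rot'],o['time_s'])
E
```

```text
[ 0.60081254 -0.22538718  0.25276929] [-3.14069524e+00  3.95938078e-04  4.23836047e-03] 1.3167
```

View pics/w1.png

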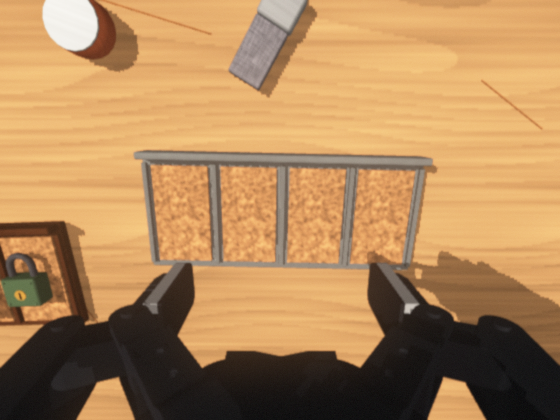

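The wrist picture shows the grey rack with its four pads between (150,165) and (420,268). The padlock is at the left edge, about (27,288). I'll move towards the work rack and take a second view on the way for heights.

{"op": "drive_tool", "data": {
  "deltas": [
    {"dp": [-1.5, -4, 0], "rotation": [0, 0, 0]},
    {"dp": [-3, -8, 0], "rotation": [0, 0, 0]},
    {"dp": [-4, -11, 0], "rotation": [0, 0, 0]},
    {"dp": [-4, -11, 0], "rotation": [0, 0, 0]},
    {"dp": [-4, -11, 0], "rotation": [0, 0, 0]}
  ]
}}

```text
time_s: 1.78
eef_pos: [0.5586, -0.1176, 0.2538]
eef_rot: [3.141, -0.0, 0.001]
contact_force: [0.2, -1.4, 0.9]
gripper_width: 1.001
grip_force: 0.0
```

```bash
cat >> h.py <<'E'
def pads(im,roi=None):
    """cork pad quads framed in grey: centroids and corner boxes (holes of the low-saturation mask), left to right"""
    hsv=cv2.cvtColor(im,cv2.COLOR_RGB2HSV); m=(hsv[...,1]<90).astype(np.uint8)*255
    m=cv2.morphologyEx(m,cv2.MORPH_CLOSE,np.ones((3,3)))
    cs,h=cv2.findContours(m,cv2.RETR_CCOMP,cv2.CHAIN_APPROX_NONE); out=[]
    for k,q in enumerate(cs):
        if h[0][k][3]>=0 and 1500<cv2.contourArea(q)<20000:
            M=cv2.moments(q); out.append((M['m10']/M['m00'],M['m01']/M['m00'],cv2.contourArea(q)))
    return sorted(out)
E
python3 - <<'E'
from h import *
import pickle
np.set_printoptions(precision=4,suppress=True)
im2,c2,o2=snap('wrist','w2')
im1=cv2.imread('pics/w1.png')[:,:,::-1].copy()
c1=cam('wrist',dict(eef_pos=np.array([0.60081254,-0.22538718,0.25276929]),eef_rot=[-3.14069524,3.959e-4,4.238e-3]))
p1,p2=pads(im1),pads(im2); print(np.array(p1));print(np.array(p2)); print(o2['eef_pos'])
pickle.dump((c1,c2),open('c12.pkl','wb'))
if len(p1)==len(p2):
  for a,b in zip(p1,p2): print(*tri(c1,a,c2,b), onz(c1,a,.016),onz(c2,b,.016))
E
```

```text
[[ 182.0284  211.4086 5484.5   ]
 [ 248.491   213.0332 5420.5   ]
 [ 314.9608  214.4735 5381.5   ]]
[[ 266.965   178.9248 5902.    ]
 [ 335.348   180.1784 5869.5   ]
 [ 403.2887  181.4191 5898.5   ]
 [ 471.1072  182.6243 5929.    ]]
[ 0.5586 -0.1176  0.2538]
```

View pics/w2.png

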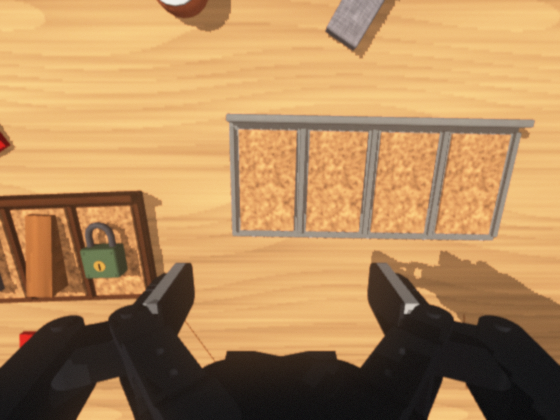

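The second view shows all four grey-rack pads, with centres at (267,179) to (471,183). The padlock is at (103,262) and the oak wedge at (40,255). Next I'll pair the pads across the two views and move over the work rack.

{"op": "drive_tool", "data": {
  "deltas": [
    {"dp": [-1, -4, 0], "rotation": [0, 0, 0]},
    {"dp": [-2, -8, 0], "rotation": [0, 0, 0]},
    {"dp": [-3, -12, 0], "rotation": [0, 0, 0]},
    {"dp": [-4, -16, 0], "rotation": [0, 0, 0]},
    {"dp": [-5, -20, 0], "rotation": [0, 0, 0]},
    {"dp": [-6, -24, 0], "rotation": [0, 0, 0]},
    {"dp": [-7, -28, 0], "rotation": [0, 0, 0]},
    {"dp": [-7, -30, 0], "rotation": [0, 0, 0]},
    {"dp": [-7, -30, 0], "rotation": [0, 0, 0]},
    {"dp": [-7, -30, 0], "rotation": [0, 0, 0]}
  ]
}}

```text
time_s: 2.67
eef_pos: [0.4902, 0.1814, 0.2532]
eef_rot: [3.141, 0.0, -0.001]
contact_force: [0.2, -0.9, -0.9]
gripper_width: 0.999
grip_force: 0.0
```

```bash
python3 - <<'E'
from h import *
import pickle
np.set_printoptions(precision=4,suppress=True)
c1,c2=pickle.load(open('c12.pkl','rb'))
p1=[(182.03,211.41),(248.49,213.03),(314.96,214.47)];p2=[(266.965,178.925),(335.348,180.178),(403.289,181.419),(471.107,182.624)]
for a,b in zip(p1,p2): print(*tri(c1,a,c2,b),onz(c1,a,.016),onz(c2,b,.016))
print(onz(c2,p2[3],.016))
im,c,o=snap('wrist','w3'); pickle.dump(c,open('c3.pkl','wb')); print(o['eef_pos'],o['eef_rot'])
E
```

```text
[ 0.571  -0.1019  0.0149] 0.00019094773835804516 [ 0.5715 -0.1022  0.016 ] [ 0.571 -0.102  0.016]
[ 0.5695 -0.1858  0.0155] 7.438708197821295e-05 [ 0.5697 -0.1859  0.016 ] [ 0.5695 -0.1858  0.016 ]
[ 0.5677 -0.27    0.0141] 4.1100595081664666e-05 [ 0.5682 -0.2698  0.016 ] [ 0.568  -0.2692  0.016 ]
[ 0.5666 -0.3527  0.016 ]
[0.4902 0.1814 0.2532] [ 3.1414  0.0001 -0.0005]
```

View pics/w3.png

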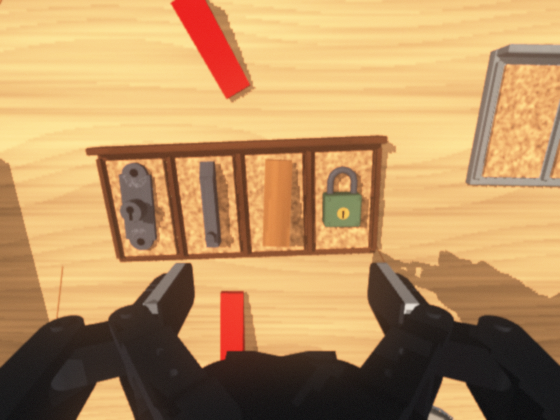

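The third view shows, left to right: plate collar (133,210), bolt (210,203), wedge (278,203), padlock (342,208). The red wedges lie outside the rack at (212,45) and (232,325). The grey pads come out at z of about 15 mm with an 84 mm pitch, as stated. The rack's yaw is about -1°.

```bash
python3 - <<'E'
from h import *
import pickle
np.set_printoptions(precision=4,suppress=True)
c=pickle.load(open('c3.pkl','rb'))
for n,p,z in [('padlock',(342,208),.04),('keyhole',(343,214),.04),('wedge',(278,203),.035),('bolt',(210,203),.034),('collar',(131,211),.04),('nearL',(124,258),.018),('nearR',(376,249),.018)]: print(n,onz(c,p,z))
E
```

```text
padlock [0.4721 0.1083 0.04  ]
keyhole [0.4648 0.1068 0.04  ]
wedge [0.477  0.1834 0.035 ]
bolt [0.4768 0.2642 0.034 ]
collar [0.4687 0.3562 0.04  ]
nearL [0.3985 0.3862 0.018 ]
nearR [0.4109 0.0562 0.018 ]
```

{"op": "drive_tool", "data": {
  "deltas": [
    {"dp": [-0.6, 2.5, 3], "rotation": [0, 0, 0]},
    {"dp": [-1.2, 5, 6], "rotation": [0, 0, 0]},
    {"dp": [-1.8, 7.4, 9], "rotation": [0, 0, 0]},
    {"dp": [-1.8, 7.4, 9.3], "rotation": [0, 0, 0]},
    {"dp": [-1.8, 7.4, 9.3], "rotation": [0, 0, 0]},
    {"dp": [-1.8, 7.4, 9.3], "rotation": [0, 0, 0]}
  ],
  "grip": 0.75
}}

```text
time_s: 3.22
eef_pos: [0.4722, 0.1069, 0.1607]
eef_rot: [-3.142, -0.0, -0.003]
contact_force: [0.0, 0.0, -0.6]
gripper_width: 0.749
grip_force: 0.0
```

```bash
cat >> h.py <<'E'
def blob(im,lo,hi,amin=300,roi=(0,330,60,500)):
    """largest contour of an HSV range inside roi (r0,r1,c0,c1)"""
    m=cv2.inRange(cv2.cvtColor(im,cv2.COLOR_RGB2HSV),lo,hi); k=np.zeros_like(m); k[roi[0]:roi[1],roi[2]:roi[3]]=255
    m=cv2.morphologyEx(m&k,cv2.MORPH_OPEN,np.ones((3,3)))
    return max(cv2.findContours(m,cv2.RETR_EXTERNAL,cv2.CHAIN_APPROX_NONE)[0],key=cv2.contourArea)
E
python3 - <<'E'
from h import *
import pickle
np.set_printoptions(precision=4,suppress=True)
c3=pickle.load(open('c3.pkl','rb')); i3=cv2.imread('pics/w3.png')[:,:,::-1].copy()
im,c,o=snap('wrist','w4'); pickle.dump((c,o),open('c4.pkl','wb')); print(o['eef_pos'],o['eef_rot'],o['gripper_width'])
kh=[]
for i,cc in((i3,c3),(im,c)):
    q=blob(i,(40,60,20),(90,255,255)); r=cv2.minAreaRect(q); print('green',r,cv2.boundingRect(q))
    x,y,w,h=cv2.boundingRect(q)
    k=blob(i,(18,90,90),(38,255,255),roi=(y+2,y+h-2,x+4,x+w-4)); M=cv2.moments(k); kh.append((M['m10']/M['m00'],M['m01']/M['m00']))
print(kh,tri(c3,kh[0],c,kh[1]))
for p in cv2.boxPoints(cv2.minAreaRect(q)): print(onz(c,p,.04))
E
```

```text
[0.4722 0.1069 0.1607] [-3.1416 -0.0002 -0.0027] 0.749269833172724Traceback (most recent call last):
  File "<stdin>", line 8, in <module>
  File "h.py", line 36, in blob
    return max(cv2.findContours(m,cv2.RETR_EXTERNAL,cv2.CHAIN_APPROX_NONE)[0],key=cv2.contourArea)
ValueError: max() iterable argument is empty
```

View pics/w4.png

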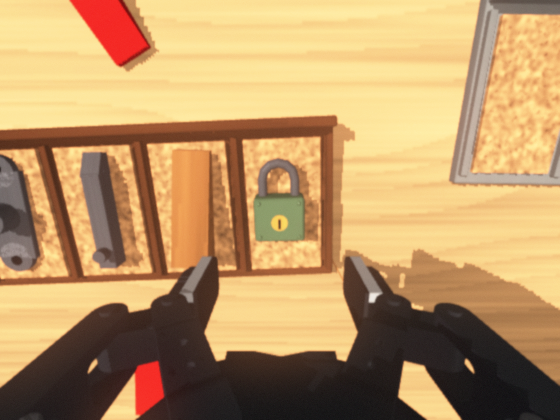

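The padlock is at (279,217) in w4, with its keyhole disc at (279,223). The fingers sit clear below it. My colour range missed the green, so I'll sample the hues.

```bash
python3 - <<'E'
from h import *
h=cv2.cvtColor(cv2.imread('pics/w4.png'),cv2.COLOR_BGR2HSV);g=cv2.cvtColor(cv2.imread('pics/w3.png'),cv2.COLOR_BGR2HSV)
for n,(x,y) in dict(green=(263,205),disc=(274,220),shackle=(262,180),wedge=(190,205),bolt=(95,175),cork=(255,260),batten=(240,210),frame=(329,230)).items(): print(n,np.median(h[y-2:y+3,x-2:x+3].reshape(-1,3),axis=0))
for n,(x,y) in dict(green=(328,202),disc=(341,211)).items(): print(n,np.median(g[y-2:y+3,x-2:x+3].reshape(-1,3),axis=0))
E
```

```text
green [ 40.  80. 156.]
disc [ 22. 156. 249.]
shackle [  8.  46. 133.]
wedge [ 14. 165. 233.]
bolt [  7.  38. 126.]
cork [ 16. 137. 239.]
batten [ 11. 167. 131.]
frame [ 11. 165. 148.]
green [ 39.  81. 141.]
disc [ 20. 164. 235.]
```

```bash
python3 - <<'E'
from h import *
import pickle
np.set_printoptions(precision=4,suppress=True)
c3=pickle.load(open('c3.pkl','rb')); c,o=pickle.load(open('c4.pkl','rb'))
kh=[]
for n,cc in(('w3',c3),('w4',c)):
    i=cv2.imread(f'pics/{n}.png')[:,:,::-1].copy()
    q=blob(i,(30,50,20),(75,150,200)); r=cv2.minAreaRect(q); print('green',r,cv2.boundingRect(q))
    x,y,w,h=cv2.boundingRect(q); s=w//4
    k=blob(i,(15,120,180),(30,255,255),roi=(y+h//4,y+h-2,x+s,x+w-s)); (u,v),_=cv2.minEnclosingCircle(k); kh.append((u,v))
print(kh,tri(c3,kh[0],c,kh[1]))
for p in cv2.boxPoints(r): print(p,onz(c,p,.04))
# metal things in w4/w3
for n,cc in(('w3',c3),('w4',c)):
    i=cv2.imread(f'pics/{n}.png')[:,:,::-1].copy()
    m=cv2.inRange(cv2.cvtColor(i,cv2.COLOR_RGB2HSV),(0,0,0),(180,75,170)); m[270:]=0; m[:130]=0
    for q in cv2.findContours(cv2.morphologyEx(m,cv2.MORPH_OPEN,np.ones((3,3))),cv2.RETR_EXTERNAL,cv2.CHAIN_APPROX_NONE)[0]:
        if cv2.contourArea(q)>300: print(n,cv2.boundingRect(q),cv2.minAreaRect(q))
E
```

```text
green ((342.0, 209.5), (31.0, 36.0), 90.0) (324, 194, 37, 32)
green ((278.5, 218.0), (42.0, 49.0), 90.0) (254, 197, 50, 43)
[(342.61865234375, 213.0084686279297), (279.01898193359375, 222.6075897216797)] (array([0.4658, 0.1071, 0.0394]), np.float64(1.1806853839268334e-05))
[254. 197.] [0.4886 0.128  0.04  ]
[303. 197.] [0.4885 0.0869 0.04  ]
[303. 239.] [0.4509 0.0862 0.04  ]
[254. 239.] [0.451  0.1291 0.04  ]
w3 (120, 164, 35, 85) ((136.4655303955078, 206.08621215820312), (85.12162017822266, 31.972511291503906), 85.2363510131836)
w3 (200, 162, 18, 85) ((208.31298828125, 204.15257263183594), (84.42269134521484, 13.084473609924316), 86.00909423828125)
w3 (467, 130, 18, 53) ((475.5192565917969, 155.9038543701172), (8.43299388885498, 54.128047943115234), 11.309932708740234)
w4 (259, 160, 39, 38) ((278.0, 178.5), (37.0, 38.0), 90.0)
w4 (0, 156, 36, 114) ((17.5, 212.5), (113.0, 35.0), 90.0)
w4 (81, 153, 32, 98) ((95.35057067871094, 201.783447265625), (99.95881652832031, 21.974597930908203), 82.48784637451172)
```

```bash
python3 - <<'E'
from h import *
import pickle
np.set_printoptions(precision=4,suppress=True)
c3=pickle.load(open('c3.pkl','rb')); c,o=pickle.load(open('c4.pkl','rb'))
for n,cc in(('w3',c3),('w4',c)):
    i=cv2.imread(f'pics/{n}.png')[:,:,::-1].copy(); hsv=cv2.cvtColor(i,cv2.COLOR_RGB2HSV)
    m=cv2.inRange(hsv,(0,110,0),(14,255,190)); m[285:]=0
    m=cv2.morphologyEx(m,cv2.MORPH_CLOSE,np.ones((5,5)))
    cs,h=cv2.findContours(m,cv2.RETR_CCOMP,cv2.CHAIN_APPROX_NONE)
    for k,q in enumerate(cs):
        if h[0][k][3]>=0 and cv2.contourArea(q)>3000:
            b=cv2.boxPoints(cv2.minAreaRect(q)); P=np.array([onz(cc,p,.016) for p in b])
            hull=cv2.convexHull(q); M=cv2.moments(hull); g=onz(cc,(M['m10']/M['m00'],M['m01']/M['m00']),.016)
            print(n,b.tolist(),'ctr',P.mean(0),'hullctr',g,'ext',np.ptp(P,axis=0))
E
```

```text
w3 [[104.11539459228516, 160.57693481445312], [146.42308044433594, 152.11538696289062], [166.30770874023438, 251.5384521484375], [124.00001525878906, 260.0]] ctr [0.4653 0.3626 0.016 ] hullctr [0.4692 0.3657 0.016 ] ext [0.1401 0.0618 0.    ]
w3 [[174.1259307861328, 157.1665802001953], [231.9358367919922, 152.02793884277344], [240.85694885253906, 252.39048767089844], [183.0470428466797, 257.52911376953125]] ctr [0.4668 0.272  0.016 ] hullctr [0.4711 0.2708 0.016 ] ext [0.1366 0.0766 0.    ]
w3 [[243.8466033935547, 153.4765167236328], [301.9684143066406, 151.8620147705078], [304.71783447265625, 250.84120178222656], [246.59603881835938, 252.45570373535156]] ctr [0.4703 0.1882 0.016 ] hullctr [0.4776 0.1907 0.016 ] ext [0.1296 0.0763 0.    ]
w3 [[314.0, 249.0], [314.0, 149.0], [372.0, 149.0], [372.0, 249.0]] ctr [0.4742 0.1024 0.016 ] hullctr [0.4777 0.1032 0.016 ] ext [0.1282 0.0798 0.    ]
w4 [[50.98529052734375, 147.3626708984375], [128.04844665527344, 133.49130249023438], [153.2038116455078, 273.24334716796875], [76.14065551757812, 287.1147155761719]] ctr [0.4662 0.2728 0.016 ] hullctr [0.4723 0.2707 0.016 ] ext [0.1494 0.0798 0.    ]
w4 [[241.3155975341797, 138.23202514648438], [320.9176330566406, 134.98294067382812], [326.33135986328125, 267.6191101074219], [246.72933959960938, 270.8681945800781]] ctr [0.4733 0.1027 0.016 ] hullctr [0.4787 0.1032 0.016 ] ext [0.1301 0.0791 0.    ]
```

Padlock: top measured at 39.4 mm (expected 40), block centre about (0.470, 0.1075). Descending and gripping.

{"op": "drive_tool", "data": {
  "deltas": [
    {"dp": [-0.2, 0, 3.5], "rotation": [0, 0, 0]},
    {"dp": [-0.2, 0, 7], "rotation": [0, 0, 0]},
    {"dp": [-0.2, 0, 9.5], "rotation": [0, 0, 0]},
    {"dp": [-0.2, 0, 11], "rotation": [0, 0, 0]},
    {"dp": [-0.2, 0, 11.6], "rotation": [0, 0, 0]},
    {"dp": [-0.2, 0, 11.6], "rotation": [0, 0, 0]}
  ]
}}

```text
time_s: 3.77
eef_pos: [0.4697, 0.1084, 0.044]
eef_rot: [3.142, 0.001, 0.0]
contact_force: [-0.2, -0.7, 0.2]
gripper_width: 0.748
grip_force: 0.0
```

{"op": "drive_tool", "data": {
  "deltas": [
    {"dp": [0, 0, 0], "rotation": [0, 0, 0]},
    {"dp": [0, 0, 0], "rotation": [0, 0, 0]},
    {"dp": [0, 0, 0], "rotation": [0, 0, 0]},
    {"dp": [0, 0, 0], "rotation": [0, 0, 0]},
    {"dp": [0, 0, 0], "rotation": [0, 0, 0]},
    {"dp": [0, 0, 0], "rotation": [0, 0, 0]}
  ],
  "grip": 0.3,
  "force": 50
}}

```text
time_s: 4.27
eef_pos: [0.4706, 0.1084, 0.0459]
eef_rot: [-3.141, -0.003, -0.0]
contact_force: [-1.1, -0.2, 8.4]
gripper_width: 0.503
grip_force: 51.0
```

{"op": "drive_tool", "data": {
  "deltas": [
    {"dp": [0, 0, -2], "rotation": [0, 0, 0]},
    {"dp": [0, 0, -5], "rotation": [0, 0, 0]},
    {"dp": [0, 0, -8], "rotation": [0, 0, 0]},
    {"dp": [1, 3, -8.5], "rotation": [0, 0, 0]},
    {"dp": [2.5, 6.5, -8.5], "rotation": [0, 0, 1]},
    {"dp": [4, 10, -8.5], "rotation": [0, 0, 1]},
    {"dp": [5.5, 13.5, -8.5], "rotation": [0, 0, 1]},
    {"dp": [7, 17, -8.5], "rotation": [0, 0, 1]},
    {"dp": [8.5, 19.5, -8.5], "rotation": [0, 0, 1]},
    {"dp": [9.6, 21, -8.5], "rotation": [0, 0, 1]}
  ]
}}

```text
time_s: 5.1
eef_pos: [0.5665, -0.1061, 0.1305]
eef_rot: [3.141, -0.002, -0.021]
contact_force: [-0.1, -0.1, -2.4]
gripper_width: 0.5
grip_force: 52.8
```

{"op": "drive_tool", "data": {
  "deltas": [
    {"dp": [0, 0, 0], "rotation": [0, 0, 0]},
    {"dp": [0, 0, 0], "rotation": [0, 0, 0]},
    {"dp": [0, 0, 0], "rotation": [0, 0, 0]}
  ]
}}

```text
time_s: 5.35
eef_pos: [0.5652, -0.1014, 0.1298]
eef_rot: [-3.141, -0.0, -0.017]
contact_force: [0.1, 0.1, -1.9]
gripper_width: 0.502
grip_force: 52.8
```

```bash
python3 - <<'E'
from h import *
np.set_printoptions(precision=4,suppress=True)
im,c,o=snap('wrist','w5'); print(o['eef_pos'],o['eef_rot'],o['contact_force'],o['gripper_width'])
E
```

```text
[ 0.5652 -0.1014  0.1298] [-3.1412 -0.0003 -0.0172] [ 0.0556  0.0521 -1.9451] 0.5018600144732425
```

View pics/w5.png

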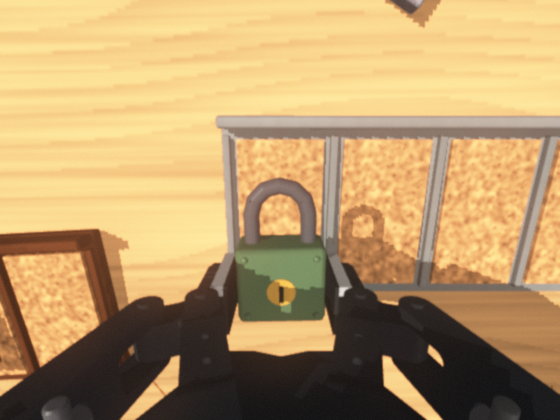

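The padlock is held squarely over the leftmost grey bay, with its body at (280,277) and shackle at (280,210). Lowering and releasing.

{"op": "drive_tool", "data": {
  "deltas": [
    {"dp": [0, 0, 3], "rotation": [0, 0, 0]},
    {"dp": [0, 0, 6], "rotation": [0, 0, 0]},
    {"dp": [0, 0, 7.5], "rotation": [0, 0, 0]},
    {"dp": [0, 0, 8], "rotation": [0, 0, 0]},
    {"dp": [0, 0, 8.3], "rotation": [0, 0, 0]},
    {"dp": [0, 0, 8.4], "rotation": [0, 0, 0]},
    {"dp": [0, 0, 8.4], "rotation": [0, 0, 0]}
  ]
}}

```text
time_s: 5.98
eef_pos: [0.5661, -0.1016, 0.0464]
eef_rot: [-3.142, -0.001, -0.017]
contact_force: [0.5, 0.1, -1.8]
gripper_width: 0.499
grip_force: 52.8
```

{"op": "drive_tool", "data": {
  "deltas": [
    {"dp": [0, 0, 0], "rotation": [0, 0, 0]},
    {"dp": [0, 0, 0], "rotation": [0, 0, 0]},
    {"dp": [0, 0, 0], "rotation": [0, 0, 0]},
    {"dp": [0, 0, -2], "rotation": [0, 0, 0]},
    {"dp": [0, 0, -5], "rotation": [0, 0, 0]},
    {"dp": [0, 0, -9], "rotation": [0, 0, 0]},
    {"dp": [0, 0, -11], "rotation": [0, 0, 0]},
    {"dp": [0, 0, -11], "rotation": [0, 0, 0]},
    {"dp": [0, 0, -11], "rotation": [0, 0, 0]}
  ],
  "grip": 0.75
}}

```text
time_s: 6.73
eef_pos: [0.5663, -0.1022, 0.1571]
eef_rot: [3.141, -0.003, -0.018]
contact_force: [0.1, -0.2, -0.8]
gripper_width: 0.753
grip_force: 0.0
```

```bash
python3 - <<'E'
from h import *
import pickle
np.set_printoptions(precision=4,suppress=True)
im,c,o=snap('wrist','w6'); print(o['eef_pos'],o['eef_rot'],o['contact_force'],o['gripper_width'])
r=cv2.minAreaRect(blob(im,(30,50,20),(75,150,200))); print(r)
for p in cv2.boxPoints(r): print(p,onz(c,p,.04))
# wedge in w4/w3: smooth brown in bay
for n,(x0,x1) in (('w3',(250,305)),('w4',(155,235))):
    h=cv2.cvtColor(cv2.imread(f'pics/{n}.png'),cv2.COLOR_BGR2HSV)[205,x0:x1]; print(n,[tuple(map(int,v)) for v in h[::3]])
E
```

```text
[ 0.5663 -0.1022  0.1571] [ 3.1412 -0.0033 -0.0177] [ 0.1097 -0.234  -0.7805] 0.752672555707164
((279.5, 217.5), (45.0, 49.0), 90.0)
[255. 195.] [ 0.5859 -0.0826  0.04  ]
[304. 195.] [ 0.5851 -0.123   0.04  ]
[304. 240.] [ 0.5455 -0.1232  0.04  ]
[255. 240.] [ 0.5463 -0.0809  0.04  ]
w3 [(15, 143, 229), (15, 143, 232), (16, 142, 235), (16, 133, 243), (16, 137, 242), (13, 169, 219), (13, 170, 222), (14, 168, 227), (13, 170, 225), (13, 171, 216), (13, 171, 213), (13, 169, 207), (13, 173, 202), (13, 170, 198), (13, 152, 164), (13, 154, 162), (13, 152, 170), (13, 149, 193), (12, 163, 108)]
w4 [(11, 172, 110), (20, 116, 253), (18, 129, 247), (15, 139, 235), (17, 129, 247), (18, 130, 249), (14, 165, 234), (14, 164, 233), (15, 161, 241), (14, 162, 239), (15, 163, 240), (14, 164, 236), (13, 168, 231), (14, 163, 231), (13, 166, 227), (13, 169, 223), (13, 168, 220), (13, 171, 218), (11, 170, 141), (12, 167, 128), (13, 149, 181), (13, 149, 186), (13, 151, 181), (13, 146, 210), (18, 126, 248), (13, 154, 172), (11, 166, 103)]
```

The padlock now lies at (0.5657, -0.1024), which is in its bay as planned. Next is the wedge: I'll hover above it and measure.

{"op": "drive_tool", "data": {
  "deltas": [
    {"dp": [-1.2, -3.8, 0], "rotation": [0, 0, 0]},
    {"dp": [-2.5, -7.6, 0], "rotation": [0, 0, -1]},
    {"dp": [-3.7, -11.4, 0], "rotation": [0, 0, -1]},
    {"dp": [-5, -15.2, 0], "rotation": [0, 0, -1]},
    {"dp": [-6.2, -19, 0], "rotation": [0, 0, -1]},
    {"dp": [-7.5, -22.8, 0], "rotation": [0, 0, -1]},
    {"dp": [-8.7, -26.5, 0], "rotation": [0, 0, -1]},
    {"dp": [-9.4, -28.4, 0], "rotation": [0, 0, -1]},
    {"dp": [-9.4, -28.4, 0], "rotation": [0, 0, -1]},
    {"dp": [-9.4, -28.4, 0], "rotation": [0, 0, -1]}
  ],
  "grip": 0.6
}}

```text
time_s: 7.62
eef_pos: [0.4755, 0.1845, 0.1544]
eef_rot: [3.141, 0.002, 0.003]
contact_force: [0.1, 0.0, -0.0]
gripper_width: 0.6
grip_force: 0.0
```

```bash
python3 - <<'E'
from h import *
import pickle
np.set_printoptions(precision=4,suppress=True)
im,c,o=snap('wrist','w7'); print(o['eef_pos'],o['eef_rot'],o['gripper_width']); pickle.dump(c,open('c7.pkl','wb'))
c3=pickle.load(open('c3.pkl','rb')); i3=cv2.imread('pics/w3.png')[:,:,::-1].copy()
B=[]
for i,cc,roi in((i3,c3,(150,255,248,303)),(im,c,(125,290,240,320))):
    q=blob(i,(8,156,195),(15,255,255),roi=roi); r=cv2.minAreaRect(q); b=cv2.boxPoints(r); b=b[np.argsort(b[:,1])]; B.append(b); print(r,b.tolist())
# far end (z .024) and near end (z .046) edge midpoints in both views
for s,z in((slice(0,2),.024),(slice(2,4),.046)):
    m=[b[s].mean(0) for b in B]; print('tri',*tri(c3,m[0],c,m[1]),'onz',onz(c,m[1],z))
# bolt and plate in this view
m=cv2.inRange(cv2.cvtColor(im,cv2.COLOR_RGB2HSV),(0,0,0),(180,75,170)); m[290:]=0; m[:125]=0
for q in cv2.findContours(cv2.morphologyEx(m,cv2.MORPH_OPEN,np.ones((3,3))),cv2.RETR_EXTERNAL,cv2.CHAIN_APPROX_NONE)[0]:
    if cv2.contourArea(q)>400: print('metal',cv2.boundingRect(q),cv2.minAreaRect(q))
E
```

```text
[0.4755 0.1845 0.1544] [3.1412 0.0017 0.0027] 0.5995498730751674
((276.8991394042969, 202.62576293945312), (26.921476364135742, 86.76130676269531), 1.8476102352142334) [[264.84405517578125, 158.83367919921875], [291.75152587890625, 159.70166015625], [262.0467529296875, 245.54986572265625], [288.9542236328125, 246.4178466796875]]
((279.4681701660156, 214.029296875), (37.39743423461914, 120.81776428222656), 2.337306022644043) [[263.2486267089844, 152.90809631347656], [300.6149597167969, 154.43325805664062], [258.3213806152344, 273.6253356933594], [295.6877136230469, 275.1505126953125]]
tri [0.5267 0.1826 0.0228] 0.0004211312716991068 onz [0.5265 0.1823 0.024 ]
tri [0.4288 0.1863 0.0509] 6.526364538047205e-05 onz [0.4262 0.1863 0.046 ]
metal (59, 158, 54, 117) ((82.91166687011719, 216.55377197265625), (118.15979766845703, 49.98212432861328), 83.11827850341797)
metal (171, 157, 27, 116) ((183.3882293701172, 214.5470428466797), (116.50198364257812, 20.01778793334961), 85.60128784179688)
```

View pics/w7.png

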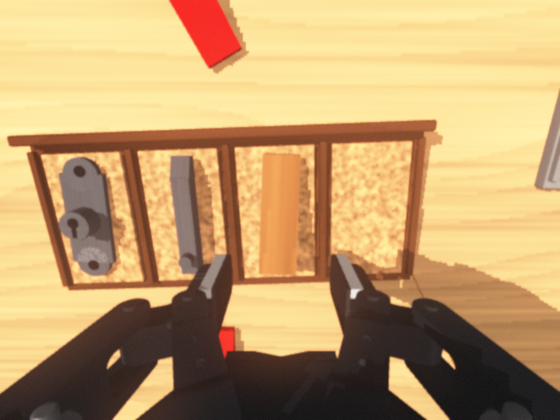

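The wedge centre is at about (0.477, 0.184) with yaw -2.3°. Its end heights triangulate to 23 and 51 mm, against 24 and 46 stated. It is brown oak at (279,214); the red ones are outside the rack at (205,30) and (228,340). Gripping.

{"op": "drive_tool", "data": {
  "deltas": [
    {"dp": [-0.1, 0, 3.5], "rotation": [0, 0, 2.5]},
    {"dp": [-0.3, 0, 7], "rotation": [0, 0, 2.5]},
    {"dp": [-0.3, 0, 9], "rotation": [0, 0, 2.5]},
    {"dp": [-0.3, 0, 10.4], "rotation": [0, 0, 2.5]},
    {"dp": [-0.3, 0, 10.4], "rotation": [0, 0, 2.5]},
    {"dp": [-0.3, 0, 10.4], "rotation": [0, 0, 2.5]}
  ]
}}

```text
time_s: 8.17
eef_pos: [0.4733, 0.1823, 0.0508]
eef_rot: [3.14, 0.002, -0.045]
contact_force: [-0.4, 0.2, 1.0]
gripper_width: 0.599
grip_force: 0.0
```

{"op": "drive_tool", "data": {
  "deltas": [
    {"dp": [0, 0, 0], "rotation": [0, 0, 0]},
    {"dp": [0, 0, 0], "rotation": [0, 0, 0]},
    {"dp": [0, 0, 0], "rotation": [0, 0, 0]},
    {"dp": [0, 0, 0], "rotation": [0, 0, 0]},
    {"dp": [0, 0, 0], "rotation": [0, 0, 0]},
    {"dp": [0, 0, 0], "rotation": [0, 0, 0]}
  ],
  "grip": 0.2,
  "force": 40
}}

```text
time_s: 8.67
eef_pos: [0.4743, 0.1834, 0.0526]
eef_rot: [-3.141, -0.002, -0.044]
contact_force: [-0.2, -3.4, 9.1]
gripper_width: 0.355
grip_force: 40.1
```

{"op": "drive_tool", "data": {
  "deltas": [
    {"dp": [0, 0, -2], "rotation": [0, 0, 0]},
    {"dp": [0, 0, -5], "rotation": [0, 0, 0]},
    {"dp": [0, 0, -8], "rotation": [0, 0, 0]},
    {"dp": [1, 3.3, -9], "rotation": [0, 0, 0]},
    {"dp": [2, 7, -9], "rotation": [0, 0, -1.5]},
    {"dp": [3.2, 10.7, -9], "rotation": [0, 0, -1.5]},
    {"dp": [4.3, 14.4, -9], "rotation": [0, 0, -1.5]},
    {"dp": [5.4, 18.1, -9], "rotation": [0, 0, -1.5]},
    {"dp": [6.5, 21.8, -9], "rotation": [0, 0, -1.5]},
    {"dp": [7.6, 25.5, -9], "rotation": [0, 0, -1.5]}
  ]
}}

```text
time_s: 9.5
eef_pos: [0.5386, -0.0766, 0.1423]
eef_rot: [3.142, -0.002, -0.018]
contact_force: [0.4, 0.4, -0.8]
gripper_width: 0.354
grip_force: 40.1
```

{"op": "drive_tool", "data": {
  "deltas": [
    {"dp": [1, 3.7, 0], "rotation": [0, 0, 0]},
    {"dp": [2, 7.4, 0], "rotation": [0, 0, 0]},
    {"dp": [2.9, 10.1, 0], "rotation": [0, 0, 0]},
    {"dp": [2.9, 11.1, 0], "rotation": [0, 0, 0]},
    {"dp": [2.9, 11.1, 0], "rotation": [0, 0, 0]},
    {"dp": [2.9, 11.1, 0], "rotation": [0, 0, 0]}
  ]
}}

```text
time_s: 10.0
eef_pos: [0.5651, -0.1859, 0.1416]
eef_rot: [-3.141, -0.0, -0.018]
contact_force: [0.4, 0.7, -0.2]
gripper_width: 0.353
grip_force: 40.1
```

```bash
python3 - <<'E'
from h import *
np.set_printoptions(precision=4,suppress=True)
im,c,o=snap('wrist','w8'); print(o['eef_pos'],o['eef_rot'],o['contact_force'],o['gripper_width'])
E
```

```text
[ 0.5651 -0.1859  0.1416] [-3.1412 -0.0003 -0.0184] [ 0.4171  0.7047 -0.1847] 0.35264634857385013
```

View pics/w8.png

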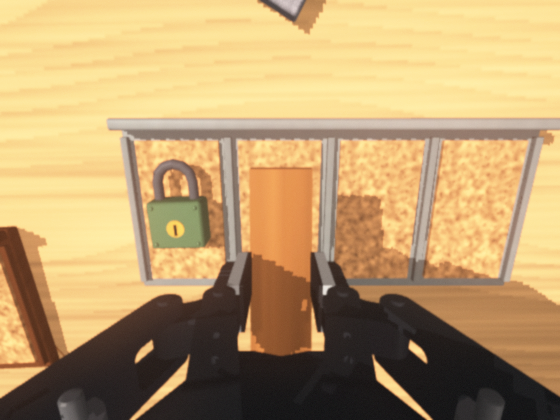

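The wedge is held straight over the second bay at (282,260). The padlock lies flat in the first bay at (178,205). Lowering and releasing.

{"op": "drive_tool", "data": {
  "deltas": [
    {"dp": [0.2, 0, 3], "rotation": [0, 0, 0]},
    {"dp": [0.2, 0, 6], "rotation": [0, 0, 0]},
    {"dp": [0.2, 0, 8], "rotation": [0, 0, 0]},
    {"dp": [0.2, 0, 8.5], "rotation": [0, 0, 0]},
    {"dp": [0.2, 0, 8.8], "rotation": [0, 0, 0]},
    {"dp": [0.2, 0, 8.9], "rotation": [0, 0, 0]},
    {"dp": [0.2, 0, 8.9], "rotation": [0, 0, 0]}
  ]
}}

```text
time_s: 10.63
eef_pos: [0.568, -0.1856, 0.0535]
eef_rot: [3.141, -0.001, -0.017]
contact_force: [0.2, -0.7, 0.1]
gripper_width: 0.353
grip_force: 40.1
```

{"op": "drive_tool", "data": {
  "deltas": [
    {"dp": [0, 0, 0], "rotation": [0, 0, 0]},
    {"dp": [0, 0, 0], "rotation": [0, 0, 0]},
    {"dp": [0, 0, 0], "rotation": [0, 0, 0]},
    {"dp": [0, 0, -2], "rotation": [0, 0, 0]},
    {"dp": [0, 0, -5], "rotation": [0, 0, 0]},
    {"dp": [0, 0, -9], "rotation": [0, 0, 0]},
    {"dp": [0, 0, -10.5], "rotation": [0, 0, 0]},
    {"dp": [0, 0, -10.5], "rotation": [0, 0, 0]}
  ],
  "grip": 0.6
}}

```text
time_s: 11.3
eef_pos: [0.5694, -0.1866, 0.1622]
eef_rot: [3.14, -0.007, -0.018]
contact_force: [0.3, -0.3, 0.2]
gripper_width: 0.604
grip_force: 0.0
```

```bash
python3 - <<'E'
from h import *
import pickle
np.set_printoptions(precision=4,suppress=True)
im,c,o=snap('wrist','w9'); print(o['eef_pos'],o['eef_rot'],o['contact_force'],o['gripper_width'])
r=cv2.minAreaRect(blob(im,(8,156,195),(15,255,255),roi=(125,290,240,320))); b=cv2.boxPoints(r); b=b[np.argsort(b[:,1])]
print('wedge far',onz(c,b[:2].mean(0),.024),'near',onz(c,b[2:].mean(0),.046))
# bolt: two views w3, w7
c3=pickle.load(open('c3.pkl','rb')); c7=pickle.load(open('c7.pkl','rb')); B=[]
for n,cc,roi in(('w3',c3,(150,255,185,235)),('w7',c7,(140,290,155,215))):
    i=cv2.imread(f'pics/{n}.png')[:,:,::-1].copy()
    q=blob(i,(0,0,0),(180,75,170),roi=roi); r=cv2.minAreaRect(q); b=cv2.boxPoints(r); b=b[np.argsort(b[:,1])]; B.append(b)
for s in(slice(0,2),slice(2,4)):
    m=[b[s].mean(0) for b in B]; print('bolt',m,'tri',*tri(c3,m[0],c7,m[1]),'onz',onz(c7,m[1],.034))
E
```

```text
[ 0.5694 -0.1866  0.1622] [ 3.1401 -0.0068 -0.0178] [ 0.3246 -0.3411  0.2344] 0.6043397237920723
wedge far [ 0.6198 -0.1879  0.024 ] near [ 0.5206 -0.1861  0.046 ]
bolt [array([205.3752, 162.0436], dtype=float32), array([178.9206, 156.4676], dtype=float32)] tri [0.524  0.2686 0.0243] 5.4422887693018025e-05 onz [0.5249 0.2653 0.034 ]
bolt [array([211.2508, 246.2616], dtype=float32), array([187.8559, 272.6265], dtype=float32)] tri [0.4232 0.2656 0.0375] 0.00022289914861703332 onz [0.4215 0.267  0.034 ]
```

The wedge lies at (0.570, -0.187), in the middle of its pad. Next is the bolt, at about (0.474, 0.266).

{"op": "drive_tool", "data": {
  "deltas": [
    {"dp": [-0.9, -3.9, 0], "rotation": [0, 0, 0]},
    {"dp": [-1.8, -7.8, 0], "rotation": [0, 0, 0]},
    {"dp": [-2.7, -11.7, 0], "rotation": [0, 0, 0]},
    {"dp": [-3.6, -15.6, 0], "rotation": [0, 0, 0]},
    {"dp": [-4.5, -19.5, 0], "rotation": [0, 0, 0]},
    {"dp": [-5.4, -23.4, 0], "rotation": [0, 0, 0]},
    {"dp": [-6.3, -27.3, 0], "rotation": [0, 0, 0]},
    {"dp": [-7.2, -31.2, 0], "rotation": [0, 0, 0]},
    {"dp": [-8.1, -35.1, 0], "rotation": [0, 0, 0]},
    {"dp": [-9, -39, 0], "rotation": [0, 0, 0]}
  ],
  "grip": 0.45
}}

```text
time_s: 12.18
eef_pos: [0.483, 0.207, 0.1568]
eef_rot: [3.141, 0.001, -0.018]
contact_force: [1.7, 0.5, 0.1]
gripper_width: 0.45
grip_force: 0.0
```

{"op": "drive_tool", "data": {
  "deltas": [
    {"dp": [-0.9, -3.5, 0.3], "rotation": [0, 0, 0]},
    {"dp": [-1.3, -6, 0.5], "rotation": [0, 0, 0]},
    {"dp": [-1.3, -6, 0.5], "rotation": [0, 0, 0]},
    {"dp": [-1.3, -6, 0.5], "rotation": [0, 0, 0]},
    {"dp": [-1.3, -6, 0.5], "rotation": [0, 0, 0]}
  ]
}}

```text
time_s: 12.6
eef_pos: [0.4719, 0.2651, 0.1517]
eef_rot: [3.141, 0.001, -0.018]
contact_force: [0.3, -1.2, -0.6]
gripper_width: 0.451
grip_force: 0.0
```

```bash
python3 - <<'E'
from h import *
import pickle
np.set_printoptions(precision=4,suppress=True)
im,c,o=snap('wrist','w10'); print(o['eef_pos'],o['eef_rot'],o['gripper_width']); pickle.dump(c,open('c10.pkl','wb'))
q=blob(im,(0,0,0),(180,75,170),roi=(130,300,250,315)); r=cv2.minAreaRect(q); b=cv2.boxPoints(r); b=b[np.argsort(b[:,1])]; print(r,b.tolist())
print(onz(c,b[:2].mean(0),.024),onz(c,b[2:].mean(0),.034))
x,y,w,h=cv2.boundingRect(q); m=np.zeros(im.shape[:2],np.uint8); cv2.drawContours(m,[q],-1,255,-1)
for v in range(y+8,y+h,12):
    u=np.flatnonzero(m[v]); print(v,u[0],u[-1],onz(c,(u[0],v),.034)[:2],onz(c,(u[-1],v),.034)[:2])
E
```

```text
[0.4719 0.2651 0.1517] [ 3.1408  0.0009 -0.0175] 0.4512734870561832
((276.6692810058594, 203.31689453125), (101.00079345703125, 17.574726104736328), 87.75425720214844) [[283.47100830078125, 152.5109405517578], [265.9097900390625, 153.1996307373047], [287.42877197265625, 253.4341583251953], [269.8675537109375, 254.1228485107422]]
[0.524  0.2678 0.024 ] [0.4379 0.2662 0.034 ]
161 267 283 [0.5185 0.2739] [0.5183 0.2611]
173 267 284 [0.5089 0.2742] [0.5087 0.2604]
185 268 284 [0.4991 0.2737] [0.4988 0.2606]
197 269 285 [0.489  0.2732] [0.4888 0.2599]
209 269 285 [0.4787 0.2735] [0.4785 0.2601]
221 270 286 [0.4682 0.2729] [0.4679 0.2594]
233 270 286 [0.4574 0.2732] [0.4571 0.2595]
245 271 286 [0.4463 0.2727] [0.4461 0.2596]
```

View pics/w10.png

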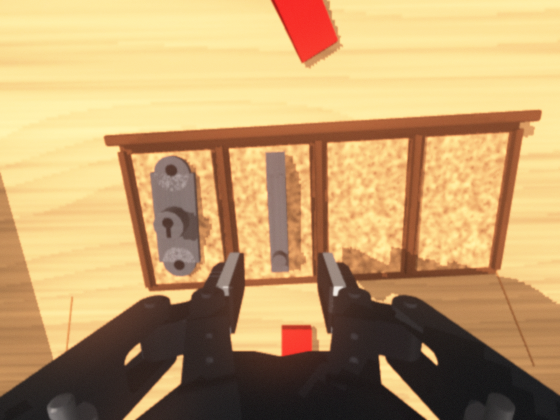

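The bolt lies at about (0.4725, 0.2667) with yaw +1°, at pixel (279,213) with its stud at (280,258). The plate is at (177,217). Gripping the bolt.

{"op": "drive_tool", "data": {
  "deltas": [
    {"dp": [0, -0.15, 3.5], "rotation": [0, 0, -2]},
    {"dp": [0, -0.15, 7], "rotation": [0, 0, -2]},
    {"dp": [0, -0.15, 9], "rotation": [0, 0, -2]},
    {"dp": [0, -0.15, 10], "rotation": [0, 0, -2]},
    {"dp": [0, -0.15, 10], "rotation": [0, 0, -2]},
    {"dp": [0, -0.15, 10], "rotation": [0, 0, -2]}
  ]
}}

```text
time_s: 13.15
eef_pos: [0.4726, 0.2668, 0.0528]
eef_rot: [3.141, 0.0, 0.016]
contact_force: [0.4, -0.2, 0.9]
gripper_width: 0.454
grip_force: 0.0
```

{"op": "drive_tool", "data": {
  "deltas": [
    {"dp": [0, 0, 0], "rotation": [0, 0, 0]},
    {"dp": [0, 0, 0], "rotation": [0, 0, 0]},
    {"dp": [0, 0, 0], "rotation": [0, 0, 0]},
    {"dp": [0, 0, 0], "rotation": [0, 0, 0]},
    {"dp": [0, 0, 0], "rotation": [0, 0, 0]},
    {"dp": [0, 0, 0], "rotation": [0, 0, 0]}
  ],
  "grip": 0.05,
  "force": 50
}}

```text
time_s: 13.65
eef_pos: [0.4731, 0.2677, 0.054]
eef_rot: [-3.14, -0.002, 0.017]
contact_force: [-0.9, -1.0, 7.8]
gripper_width: 0.156
grip_force: 48.8
```

{"op": "drive_tool", "data": {
  "deltas": [
    {"dp": [0, 0, -2], "rotation": [0, 0, 0]},
    {"dp": [0, 0, -5], "rotation": [0, 0, 0]},
    {"dp": [0, 0, -8], "rotation": [0, 0, 0]},
    {"dp": [0.5, 3.3, -9], "rotation": [0, 0, 0]},
    {"dp": [1.1, 7.1, -9], "rotation": [0, 0, 2]},
    {"dp": [1.7, 11, -9], "rotation": [0, 0, 2]},
    {"dp": [2.4, 14.9, -9], "rotation": [0, 0, 2]},
    {"dp": [3, 18.8, -9], "rotation": [0, 0, 2]},
    {"dp": [3.6, 22.7, -9], "rotation": [0, 0, 2]},
    {"dp": [4.2, 26.6, -9], "rotation": [0, 0, 2]}
  ]
}}

```text
time_s: 14.48
eef_pos: [0.5191, 0.0, 0.1435]
eef_rot: [-3.141, -0.002, -0.017]
contact_force: [1.5, 0.5, -1.5]
gripper_width: 0.152
grip_force: 49.0
```

{"op": "drive_tool", "data": {
  "deltas": [
    {"dp": [0.8, 3.9, 0], "rotation": [0, 0, 0]},
    {"dp": [1.5, 7.8, 0], "rotation": [0, 0, 0]},
    {"dp": [2.2, 11.7, 0], "rotation": [0, 0, 0]},
    {"dp": [2.9, 15.5, 0], "rotation": [0, 0, 0]},
    {"dp": [3.6, 19.3, 0], "rotation": [0, 0, 0]},
    {"dp": [4.4, 23, 0], "rotation": [0, 0, 0]},
    {"dp": [5.3, 26, 0], "rotation": [0, 0, 0]},
    {"dp": [5.3, 27.1, 0], "rotation": [0, 0, 0]},
    {"dp": [5.3, 27.1, 0], "rotation": [0, 0, 0]},
    {"dp": [5.3, 27.1, 0], "rotation": [0, 0, 0]}
  ]
}}

```text
time_s: 15.32
eef_pos: [0.5669, -0.2702, 0.1428]
eef_rot: [-3.141, -0.001, -0.019]
contact_force: [-0.6, 0.8, -1.7]
gripper_width: 0.147
grip_force: 49.0
```

{"op": "drive_tool", "data": {
  "deltas": [
    {"dp": [0.1, 0, 3], "rotation": [0, 0, 0]},
    {"dp": [0.1, 0, 6], "rotation": [0, 0, 0]},
    {"dp": [0.1, 0, 7.5], "rotation": [0, 0, 0]},
    {"dp": [0.1, 0, 8.3], "rotation": [0, 0, 0]},
    {"dp": [0.1, 0, 8.7], "rotation": [0, 0, 0]},
    {"dp": [0.1, 0, 8.8], "rotation": [0, 0, 0]},
    {"dp": [0.1, 0, 8.8], "rotation": [0, 0, 0]}
  ]
}}

```text
time_s: 15.9
eef_pos: [0.5687, -0.2696, 0.0553]
eef_rot: [3.141, -0.001, -0.017]
contact_force: [0.7, 0.6, -2.3]
gripper_width: 0.152
grip_force: 49.0
```

{"op": "drive_tool", "data": {
  "deltas": [
    {"dp": [0, 0, 0], "rotation": [0, 0, 0]},
    {"dp": [0, 0, 0], "rotation": [0, 0, 0]},
    {"dp": [0, 0, 0], "rotation": [0, 0, 0]},
    {"dp": [0, 0, -2], "rotation": [0, 0, 0]},
    {"dp": [0, 0, -5], "rotation": [0, 0, 0]},
    {"dp": [0, 0, -8], "rotation": [0, 0, 0]},
    {"dp": [0, 0, -10.5], "rotation": [0, 0, 0]},
    {"dp": [0, 0, -10.5], "rotation": [0, 0, 0]}
  ],
  "grip": 0.45
}}

```text
time_s: 16.57
eef_pos: [0.5704, -0.271, 0.1652]
eef_rot: [3.139, -0.007, -0.018]
contact_force: [1.3, -0.0, 0.5]
gripper_width: 0.447
grip_force: 0.0
```

```bash
python3 - <<'E'
from h import *
import pickle
np.set_printoptions(precision=4,suppress=True)
im,c,o=snap('wrist','w11'); print(o['eef_pos'],o['eef_rot'],o['gripper_width'])
q=blob(im,(0,0,0),(180,75,170),roi=(150,275,255,308)); print(cv2.boundingRect(q))
m=np.zeros(im.shape[:2],np.uint8); cv2.drawContours(m,[q],-1,255,-1); x,y,w,h=cv2.boundingRect(q)
for v in range(y+6,y+h,18):
    u=np.flatnonzero(m[v]); print(v,u[0],u[-1],onz(c,(u[0],v),.034)[:2],onz(c,(u[-1],v),.034)[:2])
# plate: collar region rough from w10, w7
c7=pickle.load(open('c7.pkl','rb'));c10=pickle.load(open('c10.pkl','rb'))
print('collar keyhole',tri(c7,(73,230),c10,(168,228)))
E
```

```text
[ 0.5704 -0.271   0.1652] [ 3.1389 -0.0072 -0.0179] 0.44689098870881677
(271, 156, 17, 113)
162 271 286 [ 0.6157 -0.2651] [ 0.6155 -0.2778]
180 271 287 [ 0.6004 -0.2647] [ 0.6001 -0.2785]
198 271 287 [ 0.5845 -0.2643] [ 0.5843 -0.2783]
216 271 287 [ 0.5681 -0.2638] [ 0.5679 -0.2781]
234 272 287 [ 0.5511 -0.2643] [ 0.5509 -0.2779]
252 272 280 [ 0.5335 -0.2638] [ 0.5334 -0.2712]
collar keyhole (array([0.4654, 0.357 , 0.0417]), np.float64(0.0006142708549473187))
```

View pics/w11.png

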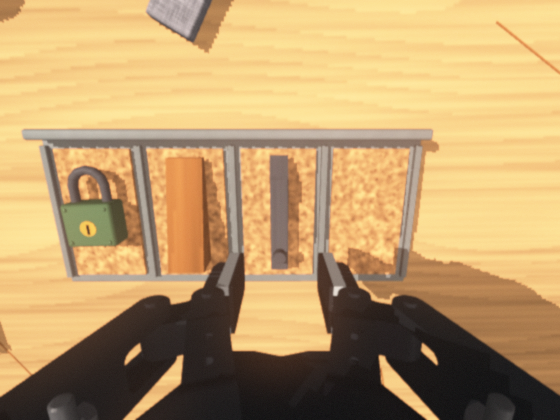

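The padlock (92,215), wedge (187,215) and bolt (279,212) all lie flat and straight on their pads. The fourth bay, at (367,212), is free. Now for the plate.

{"op": "drive_tool", "data": {
  "deltas": [
    {"dp": [-0.7, -3.9, 0], "rotation": [0, 0, 0]},
    {"dp": [-1.4, -7.8, 0], "rotation": [0, 0, 0]},
    {"dp": [-2.1, -11.7, 0], "rotation": [0, 0, 0]},
    {"dp": [-2.8, -15.6, 0], "rotation": [0, 0, 0]},
    {"dp": [-3.5, -19.5, 0], "rotation": [0, 0, 0]},
    {"dp": [-4.2, -23.4, 0], "rotation": [0, 0, 0]},
    {"dp": [-4.9, -27.3, 0], "rotation": [0, 0, 0]},
    {"dp": [-5.6, -31.2, 0], "rotation": [0, 0, 0]},
    {"dp": [-6.3, -35.1, 0], "rotation": [0, 0, 0]},
    {"dp": [-7, -39, 0], "rotation": [0, 0, 0]}
  ],
  "grip": 0.6
}}

```text
time_s: 17.45
eef_pos: [0.504, 0.1229, 0.159]
eef_rot: [3.142, 0.0, -0.018]
contact_force: [1.4, -0.4, 0.1]
gripper_width: 0.604
grip_force: 0.0
```

{"op": "drive_tool", "data": {
  "deltas": [
    {"dp": [-0.7, -3.9, 0], "rotation": [0, 0, 0]},
    {"dp": [-1.4, -7.8, 0], "rotation": [0, 0, 0]},
    {"dp": [-2.1, -11.7, 0.2], "rotation": [0, 0, 0]},
    {"dp": [-2.8, -15.6, 0.4], "rotation": [0, 0, 0]},
    {"dp": [-3.5, -19.5, 0.6], "rotation": [0, 0, 0]},
    {"dp": [-4.2, -22.5, 0.8], "rotation": [0, 0, 0]},
    {"dp": [-4.2, -23.5, 0.8], "rotation": [0, 0, 0]},
    {"dp": [-4.2, -23.5, 0.8], "rotation": [0, 0, 0]},
    {"dp": [-4.2, -23.5, 0.8], "rotation": [0, 0, 0]}
  ]
}}

```text
time_s: 18.2
eef_pos: [0.4668, 0.3566, 0.1507]
eef_rot: [3.141, 0.001, -0.017]
contact_force: [0.4, -1.2, -0.7]
gripper_width: 0.602
grip_force: 0.0
```

```bash
python3 - <<'E'
from h import *
import pickle
np.set_printoptions(precision=4,suppress=True)
im,c,o=snap('wrist','w12'); print(o['eef_pos'],o['eef_rot'],o['gripper_width']); pickle.dump(c,open('c12b.pkl','wb'))
q=blob(im,(0,0,0),(180,80,190),roi=(130,300,245,318)); x,y,w,h=cv2.boundingRect(q); print(x,y,w,h)
m=np.zeros(im.shape[:2],np.uint8); cv2.drawContours(m,[q],-1,255,-1)
for v in range(y+5,y+h,10):
    u=np.flatnonzero(m[v]); a,b=onz(c,(u[0],v),.022),onz(c,(u[-1],v),.022); print(v,u[0],u[-1],a[:2],b[:2])
cv2.imwrite('pics/plate.png',cv2.resize(im[130:300,190:370,::-1],None,fx=3.3,fy=3.3))
E
```

```text
[0.4668 0.3566 0.1507] [ 3.1408  0.0007 -0.0168] 0.6016326010892447
258 149 43 120
154 267 291 [0.518  0.3658] [0.5177 0.3458]
164 262 296 [0.5098 0.3702] [0.5093 0.3417]
174 258 300 [0.5015 0.3739] [0.5009 0.3383]
184 258 299 [0.4929 0.3742] [0.4923 0.3392]
194 258 299 [0.4842 0.3746] [0.4836 0.3392]
204 258 299 [0.4753 0.3749] [0.4747 0.3392]
214 258 298 [0.4662 0.3753] [0.4656 0.3401]
224 258 297 [0.457  0.3756] [0.4564 0.3409]
234 258 297 [0.4475 0.376 ] [0.4469 0.341 ]
244 258 297 [0.4379 0.3764] [0.4373 0.341 ]
254 258 296 [0.4281 0.3768] [0.4274 0.3419]
264 266 289 [0.4179 0.3697] [0.4175 0.3484]
```

View pics/plate.png

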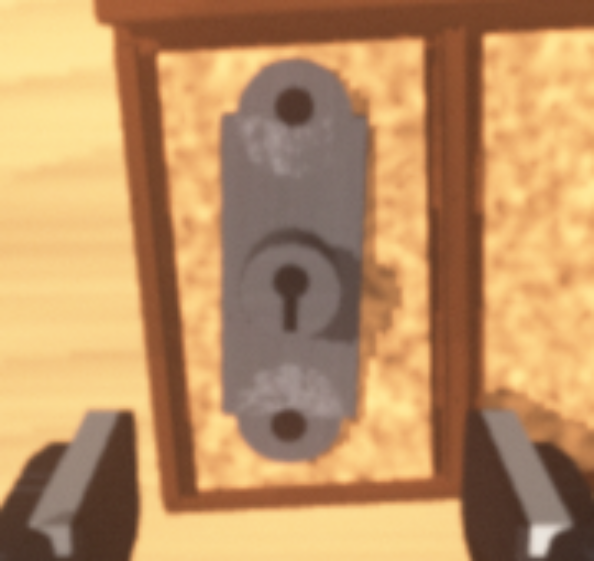

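The collar's axis is at about (0.468, 0.3575) and its top triangulates to 42 mm (expected 40). The plate's yaw is -2.3°. In the crop the collar is at (290,291) and the screw holes at (294,105) and (289,424). I'll grip the collar above the plate.

{"op": "drive_tool", "data": {
  "deltas": [
    {"dp": [0.1, -0.1, 3.5], "rotation": [0, 0, 1.3]},
    {"dp": [0.1, -0.1, 6.5], "rotation": [0, 0, 1.3]},
    {"dp": [0.1, -0.1, 8.3], "rotation": [0, 0, 1.3]},
    {"dp": [0.1, -0.1, 9.2], "rotation": [0, 0, 1.3]},
    {"dp": [0.1, -0.1, 9.2], "rotation": [0, 0, 1.3]},
    {"dp": [0.1, -0.1, 9.2], "rotation": [0, 0, 1.3]}
  ]
}}

```text
time_s: 18.75
eef_pos: [0.4686, 0.3572, 0.0599]
eef_rot: [3.141, -0.0, -0.041]
contact_force: [0.1, 0.3, 0.3]
gripper_width: 0.6
grip_force: 0.0
```

{"op": "drive_tool", "data": {
  "deltas": [
    {"dp": [0, 0, 0], "rotation": [0, 0, 0]},
    {"dp": [0, 0, 0], "rotation": [0, 0, 0]},
    {"dp": [0, 0, 0], "rotation": [0, 0, 0]},
    {"dp": [0, 0, 0], "rotation": [0, 0, 0]},
    {"dp": [0, 0, 0], "rotation": [0, 0, 0]},
    {"dp": [0, 0, 0], "rotation": [0, 0, 0]}
  ],
  "grip": 0.15,
  "force": 60
}}

```text
time_s: 19.25
eef_pos: [0.4691, 0.3589, 0.0622]
eef_rot: [-3.139, -0.003, -0.04]
contact_force: [-7.1, -4.8, 30.5]
gripper_width: 0.154
grip_force: 15.3
```

The fingers closed on top of the collar instead of around it: the tip reach of 22 mm applies with the gripper shut. I'll raise it, reopen and check the plate before going deeper.

{"op": "drive_tool", "data": {
  "deltas": [
    {"dp": [0, 0, -1], "rotation": [0, 0, 0]},
    {"dp": [0, 0, -3], "rotation": [0, 0, 0]},
    {"dp": [0, 0, -6.5], "rotation": [0, 0, 0]},
    {"dp": [0, 0, -9.2], "rotation": [0, 0, 0]},
    {"dp": [0, 0, -9.2], "rotation": [0, 0, 0]},
    {"dp": [0, 0, -9.2], "rotation": [0, 0, 0]},
    {"dp": [0, 0, -9.2], "rotation": [0, 0, 0]}
  ]
}}

```text
time_s: 19.83
eef_pos: [0.4681, 0.3578, 0.1518]
eef_rot: [-3.141, -0.001, -0.04]
contact_force: [-0.1, 0.4, -0.2]
gripper_width: 0.153
grip_force: 0.0
```

{"op": "drive_tool", "data": {
  "deltas": [
    {"dp": [0, 0, 0], "rotation": [0, 0, 0]},
    {"dp": [0, 0, 0], "rotation": [0, 0, 0]},
    {"dp": [0, 0, 0], "rotation": [0, 0, 0]},
    {"dp": [0, 0, 0], "rotation": [0, 0, 0]}
  ],
  "grip": 0.6
}}

```text
time_s: 20.17
eef_pos: [0.4678, 0.3578, 0.1508]
eef_rot: [3.141, 0.001, -0.04]
contact_force: [0.1, -0.0, 0.7]
gripper_width: 0.597
grip_force: 0.0
```

```bash
python3 - <<'E'
from h import *
np.set_printoptions(precision=4,suppress=True)
im,c,o=snap('wrist','w13'); print(o['eef_pos'],o['eef_rot'],o['gripper_width'],o['contact_force'])
q=blob(im,(0,0,0),(180,80,190),roi=(130,300,245,318)); x,y,w,h=cv2.boundingRect(q); print(x,y,w,h)
m=np.zeros(im.shape[:2],np.uint8); cv2.drawContours(m,[q],-1,255,-1)
P=[]
for v in range(y+25,y+h-20,10):
    u=np.flatnonzero(m[v]); a,b=onz(c,(u[0],v),.022),onz(c,(u[-1],v),.022); P.append((a+b)/2)
P=np.array(P); k=np.polyfit(P[:,0],P[:,1],1); print('yaw deg',np.degrees(np.arctan(k[0])),'y at .468',np.polyval(k,.468))
print('ends',onz(c,(x+w/2,y),.022),onz(c,(x+w/2,y+h),.022))
# dark keyhole on the collar
k=blob(im,(0,0,0),(180,255,95),roi=(195,245,262,298)); (u,v),rr=cv2.minEnclosingCircle(k); print('keyhole',u,v,rr,onz(c,(u,v),.04))
E
```

```text
[0.4678 0.3578 0.1508] [ 3.1411  0.0008 -0.04  ] 0.5971223167698381 [ 0.0732 -0.0392  0.7284]
259 150 43 120
yaw deg -2.046522860171338 y at .468 0.3570043645164106
ends [0.522  0.3545 0.022 ] [0.4125 0.359  0.022 ]
keyhole 280.0 220.9166717529297 9.138318061828613 [0.4662 0.3572 0.04  ]
```

The plate hasn't moved. Going 13 mm deeper this time.

{"op": "drive_tool", "data": {
  "deltas": [
    {"dp": [0, 0, 3.5], "rotation": [0, 0, 0]},
    {"dp": [0, 0, 7], "rotation": [0, 0, 0]},
    {"dp": [0, 0, 9], "rotation": [0, 0, 0]},
    {"dp": [0, 0, 10], "rotation": [0, 0, 0]},
    {"dp": [0, 0, 10.5], "rotation": [0, 0, 0]},
    {"dp": [0, 0, 10.5], "rotation": [0, 0, 0]},
    {"dp": [0, 0, 10.5], "rotation": [0, 0, 0]}
  ]
}}

```text
time_s: 20.8
eef_pos: [0.4686, 0.3584, 0.0473]
eef_rot: [-3.141, -0.001, -0.04]
contact_force: [-0.2, 0.1, 0.9]
gripper_width: 0.603
grip_force: 0.0
```

{"op": "drive_tool", "data": {
  "deltas": [
    {"dp": [0, 0, 0], "rotation": [0, 0, 0]},
    {"dp": [0, 0, 0], "rotation": [0, 0, 0]},
    {"dp": [0, 0, 0], "rotation": [0, 0, 0]},
    {"dp": [0, 0, 0], "rotation": [0, 0, 0]},
    {"dp": [0, 0, 0], "rotation": [0, 0, 0]},
    {"dp": [0, 0, 0], "rotation": [0, 0, 0]}
  ],
  "grip": 0.15,
  "force": 60
}}

```text
time_s: 21.3
eef_pos: [0.4687, 0.3583, 0.0479]
eef_rot: [-3.14, -0.002, -0.04]
contact_force: [-2.9, -1.4, 11.0]
gripper_width: 0.27
grip_force: 58.2
```

{"op": "drive_tool", "data": {
  "deltas": [
    {"dp": [0, 0, -2], "rotation": [0, 0, 0]},
    {"dp": [0, 0, -5], "rotation": [0, 0, 0]},
    {"dp": [0, 0, -8], "rotation": [0, 0, 0]},
    {"dp": [0.4, 2.2, -9.5], "rotation": [0, 0, 0]},
    {"dp": [1, 5.6, -9.5], "rotation": [0, 0, -1.2]},
    {"dp": [1.7, 9.4, -9.5], "rotation": [0, 0, -1.2]},
    {"dp": [2.4, 13.2, -9.5], "rotation": [0, 0, -1.2]},
    {"dp": [3.1, 17, -9.5], "rotation": [0, 0, -1.2]},
    {"dp": [3.7, 20.8, -9.5], "rotation": [0, 0, -1.2]},
    {"dp": [4.4, 24.6, -9.5], "rotation": [0, 0, -1.2]}
  ]
}}

```text
time_s: 22.13
eef_pos: [0.502, 0.1085, 0.1421]
eef_rot: [-3.141, -0.001, -0.019]
contact_force: [1.5, -0.2, -2.9]
gripper_width: 0.273
grip_force: 59.5
```

{"op": "drive_tool", "data": {
  "deltas": [
    {"dp": [0.6, 3.8, 0], "rotation": [0, 0, 0]},
    {"dp": [1.2, 7.6, 0], "rotation": [0, 0, 0]},
    {"dp": [1.8, 11.4, 0], "rotation": [0, 0, 0]},
    {"dp": [2.4, 15.2, 0], "rotation": [0, 0, 0]},
    {"dp": [3, 19, 0], "rotation": [0, 0, 0]},
    {"dp": [3.6, 22.8, 0], "rotation": [0, 0, 0]},
    {"dp": [4.2, 26.6, 0], "rotation": [0, 0, 0]},
    {"dp": [4.8, 30.4, 0], "rotation": [0, 0, 0]},
    {"dp": [5.4, 34.2, 0], "rotation": [0, 0, 0]},
    {"dp": [6, 38, 0], "rotation": [0, 0, 0]}
  ]
}}

```text
time_s: 22.97
eef_pos: [0.5548, -0.2727, 0.1421]
eef_rot: [3.141, -0.001, -0.019]
contact_force: [1.4, 0.3, -2.2]
gripper_width: 0.273
grip_force: 59.5
```

```bash
python3 - <<'E'
from h import *
np.set_printoptions(precision=4,suppress=True)
o=telemetry.get_obs(); M=R.from_euler('xyz',o['eef_rot']).as_matrix()
print(o['eef_pos'],M.T@(np.array([.5675,-.353,o['eef_pos'][2]])-o['eef_pos'])*100)
E
```

```text
[ 0.5548 -0.2727  0.1421] [1.424  8.0008 0.0033]
```

{"op": "drive_tool", "data": {
  "deltas": [
    {"dp": [0.6, 3.8, 0], "rotation": [0, 0, 0]},
    {"dp": [1.2, 6.5, 0], "rotation": [0, 0, 0]},
    {"dp": [1.3, 7.6, 0], "rotation": [0, 0, 0]},
    {"dp": [1.3, 7.6, 0], "rotation": [0, 0, 0]},
    {"dp": [1.3, 7.6, 0], "rotation": [0, 0, 0]},
    {"dp": [1.3, 7.6, 0], "rotation": [0, 0, 0]}
  ]
}}

```text
time_s: 23.47
eef_pos: [0.5665, -0.3455, 0.1415]
eef_rot: [-3.141, -0.0, -0.018]
contact_force: [0.1, 0.8, -2.5]
gripper_width: 0.272
grip_force: 59.5
```

```bash
python3 - <<'E'
from h import *
np.set_printoptions(precision=4,suppress=True)
im,c,o=snap('wrist','w14'); M=R.from_euler('xyz',o['eef_rot']).as_matrix()
print(o['eef_pos'],o['eef_rot'],M.T@(np.array([.5675,-.353,.0479])-o['eef_pos'])*100)
# yaw of the held plate: side edges of its far half
P=[]; m=cv2.inRange(cv2.cvtColor(im,cv2.COLOR_RGB2HSV),(0,0,0),(180,80,190))
for v in range(195,240,6):
    u=np.flatnonzero(m[v,235:330])+235
    if len(u): print(v,u[0],u[-1])
E
```

```text
[ 0.5665 -0.3455  0.1415] [-3.1408 -0.0001 -0.018 ] [0.1134 0.757  9.3569]
195 235 316
201 235 316
207 235 315
213 235 329
219 235 329
225 235 329
231 235 329
237 235 329
```

{"op": "drive_tool", "data": {
  "deltas": [
    {"dp": [0.1, 0.7, 2], "rotation": [0, 0, 0]},
    {"dp": [0.1, 0.75, 5], "rotation": [0, 0, 0]},
    {"dp": [0.1, 0.75, 7.5], "rotation": [0, 0, 0]},
    {"dp": [0.1, 0.75, 8.6], "rotation": [0, 0, 0]},
    {"dp": [0.1, 0.75, 9.1], "rotation": [0, 0, 0]},
    {"dp": [0.1, 0.75, 9.3], "rotation": [0, 0, 0]},
    {"dp": [0.1, 0.75, 9.3], "rotation": [0, 0, 0]},
    {"dp": [0.1, 0.75, 9.3], "rotation": [0, 0, 0]}
  ]
}}

```text
time_s: 24.18
eef_pos: [0.568, -0.3546, 0.0498]
eef_rot: [3.141, -0.002, -0.019]
contact_force: [0.5, -0.1, -3.1]
gripper_width: 0.272
grip_force: 59.6
```

{"op": "drive_tool", "data": {
  "deltas": [
    {"dp": [0, 0, 0], "rotation": [0, 0, 0]},
    {"dp": [0, 0, 0], "rotation": [0, 0, 0]},
    {"dp": [0, 0, 0], "rotation": [0, 0, 0]},
    {"dp": [0, 0, -2], "rotation": [0, 0, 0]},
    {"dp": [0, 0, -5], "rotation": [0, 0, 0]},
    {"dp": [0, 0, -9], "rotation": [0, 0, 0]},
    {"dp": [-2, -2, -12], "rotation": [0, 0, 0]},
    {"dp": [-3, -5, -14], "rotation": [0, 0, 0]},
    {"dp": [-3, -5, -14], "rotation": [0, 0, 0]},
    {"dp": [-3, -5, -14], "rotation": [0, 0, 0]}
  ],
  "grip": 0.55
}}

```text
time_s: 25.02
eef_pos: [0.5388, -0.3029, 0.1906]
eef_rot: [3.14, -0.003, -0.017]
contact_force: [-0.5, -1.5, 0.4]
gripper_width: 0.553
grip_force: 0.0
```

```bash
python3 - <<'E'
from h import *
im,c,o=snap('wrist','w15'); print(o['eef_pos'],o['eef_rot'])
E
```

```text
[ 0.53882448 -0.30291858  0.19056891] [ 3.14040576 -0.00315009 -0.01746984]
```

View pics/w15.png

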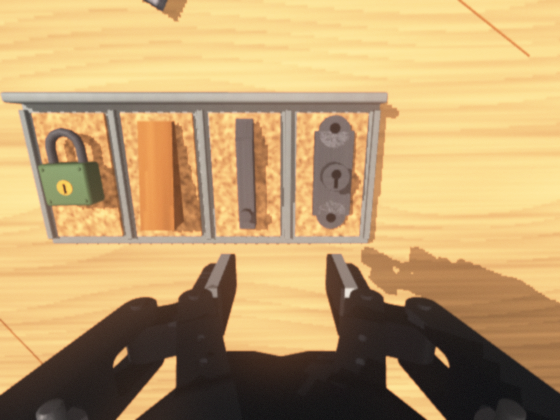

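All four lie flat and centred, left to right: padlock (70,175), wedge (158,175), bolt (246,175), plate (334,172). The gripper is clear of everything, so I'm handing in.

```bash
python3 -c "
from plant import bot
print(bot.close_job())"
```

```text
the job is handed in; nothing more can be done
None
```

All four things now lie on the grey rack in reverse order (from the left: padlock, wedge, bolt, plate), flat, centred and released, and the job was handed in at about 25 s; the padlock's block was set about 6 mm nearer the robot than its pad's centre to allow for the shackle.

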